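Clear porcelain chips off a sloping draining board

ROBOT

A 7-joint arm with a two-finger parallel gripper is mounted at the origin on the work surface. World frame = base frame: x ahead of the robot, y to its left, z up, the work surface at z = 0. Lengths are in mm, angles in rad, forces in N, time in s.
With the tool pointing down it reaches from about 400 to 875 mm from the base axis. Payload 4.4 kg.
Tool frame: the origin (TCP) lies midway between the tips of the shut fingers; the grasp point (between the pads) lies 19 mm behind it; z points along the fingers, y is the line along which they close (so a half turn about z gives the same grasp; the last joint's range is limited). The gripper opens to 85 mm and grips with 20 to 120 N. Pads are 22 mm wide; open, the fingers measure 114 mm over their backs; the gripper's body (76 mm by 85 mm) begins 54 mm behind the grasp point. The pads swing forward as they close: fully open they stand 13 mm farther back than shut.
Start: joints at [-1.309, 0.628, 0.038, 1.517, -0.027, 0.996, -0.02], TCP at [209.251, 615.412, 231.313] pointing down, gripper open.
Joint ranges: [-3.06, 3.06], [-0.37, 2.12], [-1.25, 1.32], [0.18, 2.47], [-1.1, 4.24], [0.23, 1.98], [-2.94, 2.94]. Speed limits (rad/s): [2.57, 2.57, 3.14, 3.14, 3.14, 3.14, 3.14].

INTERFACE

Orientations are given as [roll, pitch, yaw] about the fixed x, y, z axes, in that order (R = Rz(yaw) Ry(pitch) Rx(roll)).
In Python, from cell import ctrl gives the robot as it stands.
- The arm moves only by the shell command python3 -m crank 'ROWS' [OPENING]. ROWS is JSON, a list that holds one entry, the list of rows, each a list of 4 numbers: the shift along the tool's x, y, z normalised to -1 to 1, where 1 is 2.5 cm, then the turn about the tool's z normalised to -1 to 1, where 1 is 0.08 rad. In form: [[[dx, dy, dz, turn], ...]]. A call has 1 to 12 rows; each row shifts and turns the commanded pose from where the row before left it, along the tool's axes as they then stand; what a row does not reach is not made up. A row lasts 1/12 s, in which the tool goes at most 41.7 mm and 7.16 degrees, less where a joint would pass 70% of its speed; a pose out of reach is approached as far as the arm can. A call with a number of a shift or a turn outside -1 to 1 is refused whole. A call with a gripper value outside its range is refused whole. OPENING is the closure, from -1 (fully open) to 1 (shut), set as the call begins (- or left out, the last holds). The fingers move at their own pace and stop on an object; the grip force is fixed at half the most. Time passes only in rows, so rows that do not move let the fingers close. It gives the time, the measured TCP pose, the force, the opening and the grip force at its end, in the units of the state.
- ctrl.read_state(): the state, without advancing time (a new reading comes with each control period).
- ctrl.get_image(name): name is "scene" or "top" or "wrist"; returns a dict with "img" (400x640x3 uint8, red, green, blue), "intrinsics" (3x3 intrinsics, pixels), "extrinsics" (4x4, takes a point from camera to world coordinates). Camera axes: x right, y up, looking along -z (the intrinsics and any distortion apply to the point x, -y, -z); pixel columns grow to the right and rows downward; lengths in mm; the calibration is good to about 2 mm. A picture is of the moment at which its call begins. There is no depth.
- ctrl.finish_job(): hands the job in; it is judged then, once.
Trained networks look in the newest picture that a camera, given by its name, has taken for a name from the list of things; names that differ only in an ending like _2 or _b are one class to them, and where a whole thing is asked for, a point or a joint stands for the part that bears it (a point fixed in the world has none). Each returns a list of dicts, best first, with "confidence" (0 to 1); they miss things now and then, are a little off and sometimes report something else, mostly with a low value. They report only what shows in the picture. A call takes as long as a camera call. They do not tell look-alikes from the thing itself.
- ctrl.find_in(camera, target): "position" ([row, column] in pixels, amid what is visible of it).
- ctrl.trace(camera, target): "mask" (400x640 bool, what is visible of it) and "position" ([row, column] in pixels, amid what is visible of it).
- ctrl.place_of(camera, target): "position" ([row, column] in pixels: a listed point, or the origin of a listed thing).
The state is a dict: "clock": time; "qpos": joint angles; "qd": joint speeds; "tau": joint torques, N m; "eef_pos": TCP position; "tool_rot": TCP orientation; "force": force on the tool from outside, world axes, zero at the start; "torque": the same for the moment, N m; "width": finger opening in mm; "gripper_force": force on a finger pad.
Only numpy, scipy, OpenCV 4.12 (cv2) and the standard library are available. Lean on these libraries where they do the work, as an engineer would, in place of code of your own. Each camera call takes 0.05 s, during which the arm holds its last target. There are 200 camera calls.

TASK

A porcelain dish has broken on the sloping blue draining board: take the orange scraper from its rest and use it to sweep all four chips along the board and off its end into the deep grey waste tub. The chips are sharp, so never touch them with the gripper, and leave the clean dishes, the bottle, the jar and the beaker where they are. Finally stand the scraper, rubber edge down, back in its rest.

Things in the scene. Friction and masses are not known exactly. Their poses are not given: they have to be found in the camera images.
- board: Fixed draining board: a smooth blue sheet 300 mm long (its y), 130 mm wide, rising at 25 degrees towards its +x. The frame is level, z up; origin on the bench under the sheet's middle. Low edge (-x, surface height 90 mm): steel lip 12 mm high, 6 mm thick. High edge (145 mm) and both ends (y = -150, +150 mm) have no rim.
- board_mid (a point): Middle of the board's sloping upper surface, 117.5 mm above the bench. The uphill direction in the board's frame is (0.906, 0, 0.423), the surface normal (-0.423, 0, 0.906); the working surface runs 65 mm up and 65 mm down the slope from here, to the inner face of the lip.
- tub: Fixed grey waste tub, open on top, 170 mm (its x) by 145 mm (its y) by 62 mm high, walls and floor 5 mm; origin at the centre of its underside. Stands at one end of the board, at its +y or -y end, its near wall 15 mm inside below the board's end.
- tray: Fixed white tray for clean dishes, 170 by 145 by 40 mm high, at the board's other end; origin at the centre of its underside.
- rest: Fixed white open-topped rest for the scraper, 146 mm (its x) by 54 mm (its y) by 22 mm high, walls and floor 6 mm, so the pocket is 134 by 42 mm; origin at the centre of its underside.
- rest_floor (a point): Centre of the rest's inner floor, 6 mm above the bench.
- scraper: Loose scraper block, 0.22 kg, at the start standing in the rest with its length along the rest's x. Origin at the centre of its lower edge, z up to the grip. Black rubber edge 110 mm long (x), 20 mm thick (y), z 0 to 24 mm; orange body 110 by 26 mm, z 22 to 52 mm; orange grip 80 mm long (x), 26 mm thick (y), flat sides, z 49 to 85 mm.
- chip_1: Loose white porcelain chip, flat and angular, about 50 by 40 mm, 9 mm thick, 30 g, lying on the board's slope; origin at the centre of its underside, z is the normal of its flat side.
- chip_2: Loose white porcelain chip, flat and angular, about 50 by 40 mm, 9 mm thick, 30 g, lying on the board's slope; origin at the centre of its underside, z is the normal of its flat side.
- chip_3: Loose white porcelain chip, flat and angular, about 50 by 40 mm, 9 mm thick, 30 g, lying on the board's slope; origin at the centre of its underside, z is the normal of its flat side.
- chip_4: Loose white porcelain chip, flat and angular, about 50 by 40 mm, 9 mm thick, 30 g, lying on the board's slope; origin at the centre of its underside, z is the normal of its flat side.
- dish_1: Clean round greenish glass dish with lid, 68 mm across, 24 mm high, in the white tray; leave alone. Origin at the centre of its underside.
- dish_2: Clean round greenish glass dish with lid, 68 mm across, 24 mm high, in the white tray; leave alone. Origin at the centre of its underside.
- wash_bottle: White bottle with red cap, 60 mm across, 150 mm high, on the bench on the left; leave alone. Origin at the centre of its underside.
- jar: Amber jar, 70 mm across, 90 mm high, on the bench on the right; leave alone. Origin at the centre of its underside.
- beaker: White open beaker, 70 mm across, 90 mm high, on the bench at the far left; leave alone. Origin at the centre of its underside.
Mind the look-alikes: they are no part of the job. What is shaped like the chip_3 but green is not meant. Leave any purple look-alike of the chip_4 alone.

How it is judged:
By the outcome, as a careful person would: the job done as asked, in the order asked, and still so for the second after the job is handed in, with the robot touching nothing.
It also fails if it takes over 58 s, if anything falls off the work surface, if the arm or the gripper's body presses on something with over 40 N, if the wrist force passes 120 N, or if a joint passes its speed limit or range.

## Working session

There is one attempt and no reset: what is moved stays moved. The work goes in short steps, Python scripts to look and compute and a shell command to move; the robot and the scene stay as the last step left them, time stands still between calls to the robot, and variables do not carry over. Pictures are saved under pics/ and viewed, at most 10 in all, crops included, and the job is handed in when it is done.

```bash
ls; mkdir -p pics
python3 - <<'E'
from cell import ctrl
import cv2
s=ctrl.read_state();print(s)
for n in("scene","top"):
    d=ctrl.get_image(n);cv2.imwrite(f"pics/{n}0.png",d["img"][:,:,::-1]);print(d["intrinsics"],d["extrinsics"])
    for t in("board_mid","rest_floor","tub","tray","scraper","chip_1","rest"):
        print(n,t,[(r["position"],round(r["confidence"],2)) for r in ctrl.place_of(n,t)][:7])
E
```

```text
pics
{'clock': 0.0, 'qpos': array([-1.30879664,  0.62934453,  0.038443  ,  1.51837653, -0.02699912,
        0.99626744, -0.02000161]), 'qd': array([ 0.00080273, -0.00059278,  0.00047464,  0.00035308, -0.00207697,
        0.00047398,  0.00060251]), 'tau': array([-5.98485676e-04, -5.63403797e+01,  1.22636877e+00, -1.93437463e+01,
        1.10708011e-02,  1.06461765e-02, -2.51671042e-05]), 'eef_pos': array([209.0485386 , 614.81233991, 230.38739715]), 'tool_rot': array([-3.13971503e+00,  2.60796521e-05,  2.81379082e+00]), 'force': array([0.50368629, 0.79516755, 0.54848608]), 'torque': array([ 0.02828448, -0.01404503, -0.01142361]), 'gripper_force': 0.0, 'width': 85.82375643822668}
[[437.91437839   0.         318.31503697]
 [  0.         437.91437839 204.545853  ]
 [  0.           0.           1.        ]] [[ 8.27575209e-01 -4.56344335e-01  3.26908430e-01  1.01690077e+03]
 [ 5.61347190e-01  6.75798054e-01 -4.77688521e-01 -5.89000319e+02]
 [-2.93363058e-03  5.78832306e-01  8.15441325e-01  1.18264297e+03]
 [ 0.00000000e+00  0.00000000e+00  0.00000000e+00  1.00000000e+00]]
scene board_mid [(
[... 530 characters left out ...]
1.        ]] [[ 2.27373419e-02  9.84293121e-01 -1.75071602e-01  3.82716273e+02]
 [-9.99291073e-01  2.76318409e-02  2.55701555e-02  5.21305311e+01]
 [ 3.00060788e-02  1.74366092e-01  9.84223603e-01  1.15398803e+03]
 [ 0.00000000e+00  0.00000000e+00  0.00000000e+00  1.00000000e+00]]
top board_mid [([162.4, 309.3], 0.59)]
top rest_floor [([256.2, 279.3], 0.86), ([171.5, 306.9], 0.3)]
top tub [([175.3, 379.1], 0.91)]
top tray [([179.5, 235.4], 0.97)]
top scraper [([257.5, 277.1], 0.7), ([257.1, 281.0], 0.19), ([180.1, 235.2], 0.18)]
top chip_1 [([154.2, 276.9], 0.77), ([219.9, 282.7], 0.76), ([158.3, 315.1], 0.71), ([167.0, 302.0], 0.61), ([219.2, 321.8], 0.56)]
top rest [([257.3, 277.8], 0.79)]
```

Run:
```python
import cv2
a=cv2.imread("pics/scene0.png");cv2.imwrite("pics/s0.png",cv2.resize(a[110:330,200:480],None,fx=2.8,fy=2.7,interpolation=cv2.INTER_CUBIC)[:600,:800])
a=cv2.imread("pics/top0.png");cv2.imwrite("pics/t0.png",cv2.resize(a[100:300,180:440],None,fx=3,fy=3,interpolation=cv2.INTER_CUBIC))
```

```text
(no output)
```

View pics/s0.png

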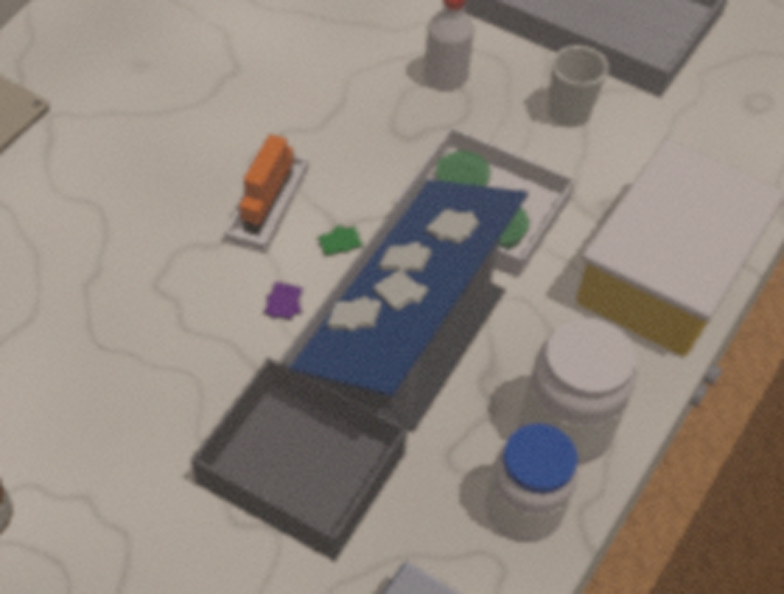

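View pics/t0.png

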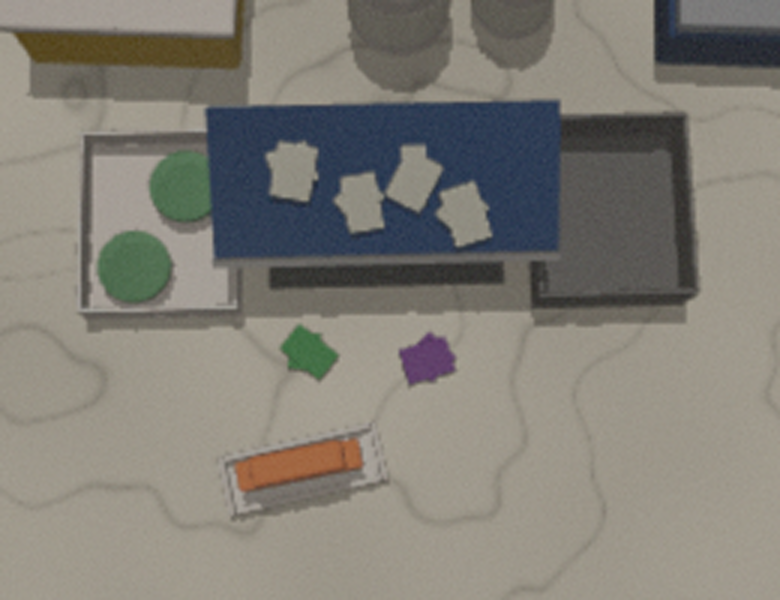

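The views show the tub at the board's right (-y) end and the tray with green dishes at the left. The scraper lies in its rest near the robot. In the top crop, the four white chips sit on the board at about (292,170), (360,203), (413,178) and (465,213); the green and purple look-alikes are on the bench.

```bash
cat > h.py <<'E'
import numpy as np,cv2
from cell import ctrl
def ray(d,px):
    K=np.array(d["intrinsics"]);E=np.array(d["extrinsics"]);r,c=px
    v=np.array([(c-K[0,2])/K[0,0],-(r-K[1,2])/K[1,1],-1.]);return E[:3,3],E[:3,:3]@v
def atz(d,px,z):
    o,v=ray(d,px);return np.round(o+v*(z-o[2])/v[2],1)
def proj(d,P):
    K=np.array(d["intrinsics"]);E=np.array(d["extrinsics"]);p=E[:3,:3].T@(np.array(P)-E[:3,3])
    return K[1,2]+K[1,1]*p[1]/p[2],K[0,2]-K[0,0]*p[0]/p[2]
def orange(img):
    h=cv2.cvtColor(img,cv2.COLOR_RGB2HSV);return ((h[...,0]<15)&(h[...,1]>150)&(h[...,2]>110)).astype(np.uint8)
E
python3 - <<'E'
from h import *
s=ctrl.get_image("scene");d=ctrl.get_image("top")
t=lambda x,y:(100+y/3,180+x/3)
for n,p,z in[("HL",(207,108),145),("HR",(560,101),145),("LL",(215,258),102),("LR",(560,250),102),("tubnear",(540,300),62),("tubfar",(697,290),62),("tubfarhi",(688,114),62),
 ("rest1",(220,460),22),("rest2",(375,424),22),("rest3",(387,482),22),("rest4",(235,517),22)]:print(n,atz(d,t(*p),z))
for c in[(292,170),(360,203),(413,178),(465,213)]:print("chip",atz(d,t(*c),122))
print("mid",atz(d,(162.4,309.3),117.5),atz(s,(209.2,348),117.5));print("restfl",atz(d,(256.2,279.3),6),atz(s,(181.6,289.8),6))
m=orange(d["img"]);n,l,st,ce=cv2.connectedComponentsWithStats(m)
i=1+st[1:,4].argmax();k=(l==i).astype(np.uint8);r=cv2.minAreaRect(cv2.findNonZero(k));print(st[i],r)
for q in cv2.boxPoints(r):print(atz(d,q[::-1],85),atz(d,q[::-1],52))
E
```

```text
HL [721.6 206.6 145. ]
HR [737.6 -90.5 145. ]
LL [602.3 199.4 102. ]
LR [618.1 -97.  102. ]
tubnear [580.9 -84.9  62. ]
tubfar [ 594.  -225.8   62. ]
tubfarhi [ 758.2 -220.2   62. ]
rest1 [434.5 196.7  22. ]
rest2 [470.2  59.   22. ]
rest3 [418.5  46.7  22. ]
rest4 [384.5 180.9  22. ]
chip [676.6 135.2 122. ]
chip [649.4  76.5 122. ]
chip [672.8  32.  122. ]
chip [643.4 -13.  122. ]
mid [665.2  53.2 117.5] [672.2  70.2 117.5]
restfl [429.2 127.9   6. ] [410.2 125.4   6. ]
[259 247  39  16 171] ((278.4926452636719, 253.96583557128906), (9.219281196594238, 39.11210250854492), 77.90524291992188)
[431.4 175.9  85. ] [432.9 179.7  52. ]
[454.5  79.6  85. ] [456.7  80.4  52. ]
[431.8  74.   85. ] [433.3  74.6  52. ]
[408.9 169.9  85. ] [409.7 173.5  52. ]
```

```bash
python3 -m crank '[[[-0.8,-0.88,0,0],[-0.82,-0.88,0,0],[-0.82,-0.88,0,0],[-0.82,-0.88,0,0],[-0.82,-0.88,0,0],[-0.82,-0.88,0,0],[-0.82,-0.88,0,0],[-0.82,-0.88,0,0],[-0.82,-0.88,0,0]]]' -1
python3 -m crank '[[[-0.82,-0.88,0,0],[-0.82,-0.88,0,0],[-0.82,-0.88,0,0],[-0.82,-0.88,0,0],[-0.82,-0.88,0,0],[-0.82,-0.88,0,0],[-0.82,-0.88,0,0],[-0.82,-0.88,0,0],[-0.82,-0.88,0,0]]]'
python3 -m crank '[[[0,0,0,1],[0,0,0,1],[0,0,0,1],[0,0,0,1],[0,0,0,1],[0,0,0,1],[0,0,0,1],[0,0,0,1],[0,0,0,1],[0,0,0,1],[0,0,0,1],[0,0,0,1]]]'
cat > look.py <<'E'
from h import *
import sys
s=ctrl.read_state();d=ctrl.get_image("wrist")
print(s["clock"],s["eef_pos"],s["tool_rot"],s["qpos"])
cv2.imwrite("pics/%s.png"%sys.argv[1],d["img"][:,:,::-1])
m=orange(d["img"]);n,l,st,ce=cv2.connectedComponentsWithStats(m)
i=1+st[1:,4].argmax();k=(l==i).astype(np.uint8);r=cv2.minAreaRect(cv2.findNonZero(k));print(st[i],r)
for q in cv2.boxPoints(r):print(q,atz(d,q[::-1],85),atz(d,q[::-1],52))
for t in("rest_floor","scraper"):
  for p in ctrl.place_of("wrist",t)[:2]:print(t,p,atz(d,p["position"],6))
E
python3 look.py w1
```

```text
clock: 1.65
eef_pos: [320.2, 367.4, 231.5]
tool_rot: [3.141, 0.0, 2.814]
force: [0.9, -0.3, 0.3]
width: 85.3
gripper_force: 0.0
clock: 2.4
eef_pos: [431.2, 120.5, 231.6]
tool_rot: [3.141, 0.001, 2.814]
force: [0.6, 1.0, 0.3]
width: 85.4
gripper_force: 0.0
clock: 3.4
eef_pos: [430.8, 121.9, 231.5]
tool_rot: [3.141, -0.0, 1.85]
force: [0.6, 0.6, -0.9]
width: 85.5
gripper_force: 0.0
3.4 [430.7650439  121.94408542 231.49777126] [ 3.14105828e+00 -1.47788893e-04  1.84992242e+00] [-0.6012923   0.35969205  0.35179598  2.06215457 -0.17958047  0.74761575
  0.14105253]
[ 313  125   31  104 2659] ((328.22821044921875, 176.43641662597656), (27.265941619873047, 103.02130126953125), 2.862405300140381)
[312.03992 227.202  ] [429.2  81.5  85. ] [431.3  68.8  52. ]
[317.18457  124.309235] [407.4 178.7  85. ] [407.1 177.1  52. ]
[344.4165  125.67084] [431.4 184.4  85. ] [433.8 183.4  52. ]
[339.27185 228.5636 ] [455.7  87.6  85. ] [460.9  75.6  52. ]
rest_floor {'position': [166.7, 324.3], 'confidence': 0.8} [428.  129.8   6. ]
scraper {'position': [170.8, 325.8], 'confidence': 0.74} [431.1 125.5   6. ]
```

View pics/w1.png

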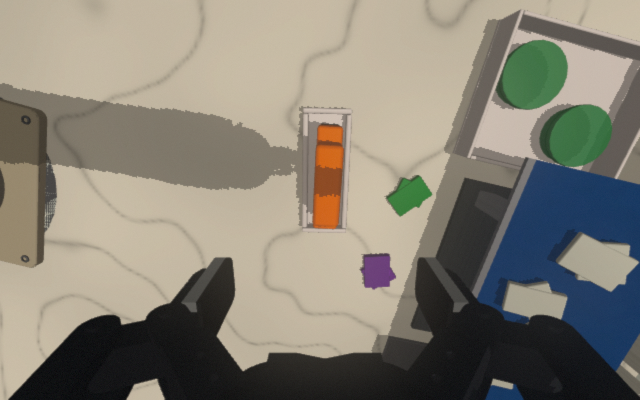

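The wrist view shows the scraper standing in the rest at about (328,177). It is turned about 3° from my tool axis, with the grip spanning rows 145–228.

```bash
python3 -m crank '[[[0.02,0.11,0,0.59],[0,0,0.9,0],[0,0,0.9,0],[0,0,0.9,0],[0,0,0.9,0],[0,0,0.9,0],[0,0,0.9,0],[0,0,0.9,0],[0,0,0.6,0],[0,0,0.3,0],[0,0,0,0]]]'
python3 -m crank '[[[0,0,0,0],[0,0,0,0],[0,0,0,0],[0,0,0,0],[0,0,0,0],[0,0,0,0],[0,0,0,0],[0,0,0,0]]]' 1
```

```text
clock: 4.47
eef_pos: [432.4, 122.9, 50.1]
tool_rot: [-3.139, -0.0, 1.808]
force: [0.4, -0.4, 0.2]
width: 85.3
gripper_force: 0.0
clock: 5.13
eef_pos: [433.5, 123.3, 52.0]
tool_rot: [3.14, -0.0, 1.807]
force: [-0.8, 0.5, 7.1]
width: 25.1
gripper_force: 59.2
```

```bash
python3 -m crank '[[[0,0,-0.5,0],[0,0,-0.9,0],[0,0,-1,0],[0,0,-1,0],[0,0,-1,0],[0,0,-1,0],[0,0,-0.6,0],[0,0,0,0]]]'
python3 -m crank '[[[0.02,0.8,0,0],[0.02,0.96,0,0],[0.02,0.96,0,0],[0.02,0.96,0,0],[0.02,0.96,0,0],[0.02,0.96,0,0],[0.02,0.96,0,0],[0.02,0.96,0,0],[0.03,0.96,0,0],[0,0,0,-1],[0,0,0,-1],[0,0,0,-1]]]'
python3 -m crank '[[[0,0,0,-1],[0,0,0,-1],[0,0,0,-1],[0,0,0,-1],[0,0,0,-1],[0,0,0,-1],[0,0,0,-1],[0,0,0,-1],[0,0,0,-1],[0,0,0,-1],[0,0,0,-1],[0,0,0,-1]]]'
python3 -m crank '[[[0,0,0,-1],[0,0,0,-1],[0,0,0,-0.36],[0,0,0,0]]]'
python3 - <<'E'
from h import *
d=ctrl.get_image("top");a=d["img"][100:300,180:440,::-1];cv2.imwrite("pics/t1.png",cv2.resize(a,None,fx=3,fy=3,interpolation=cv2.INTER_CUBIC))
E
```

```text
clock: 5.8
eef_pos: [434.7, 123.6, 204.0]
tool_rot: [3.136, -0.001, 1.807]
force: [0.3, 0.2, -1.9]
width: 25.3
gripper_force: 59.6
clock: 6.8
eef_pos: [637.1, 177.1, 198.3]
tool_rot: [-3.138, -0.001, 2.051]
force: [-0.2, -1.0, -3.7]
width: 25.6
gripper_force: 60.0
clock: 7.8
eef_pos: [636.9, 177.1, 198.8]
tool_rot: [-3.141, -0.004, 3.011]
force: [0.3, 0.4, -2.3]
width: 25.8
gripper_force: 60.1
clock: 8.13
eef_pos: [637.2, 177.0, 199.5]
tool_rot: [3.141, -0.003, -3.088]
force: [0.2, 0.0, -2.2]
width: 25.4
gripper_force: 60.1
```

View pics/t1.png

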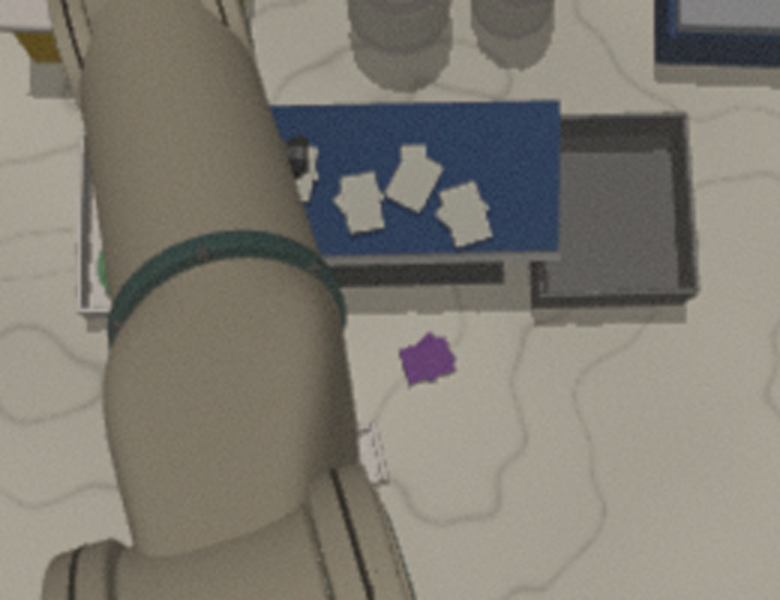

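The arm hides the scraper over the board's left end, and the chips are undisturbed. Now I'll press down so the scraper pivots in the pads to match the slope.

```bash
python3 -m crank '[[[0,0,0.4,0],[0,0,0.3,0],[0,0,0.1,0],[0,0,0,0]]]'
python3 -m crank '[[[0,0,0.1,0],[0,0,0.1,0],[0,0,0.1,0],[0,0,0,0]]]'
```

```text
clock: 8.52
eef_pos: [637.1, 177.0, 179.5]
tool_rot: [-3.141, -0.003, -3.088]
force: [0.7, 0.2, -2.6]
width: 25.1
gripper_force: 60.1
clock: 8.85
eef_pos: [638.5, 177.3, 174.3]
tool_rot: [3.141, 0.001, -3.088]
force: [-1.2, 0.1, 0.2]
width: 25.2
gripper_force: 60.5
```

```bash
python3 -m crank '[[[0,0,0.1,0],[0,0,0.1,0],[0,0,0,0]]]'
python3 -m crank '[[[0,0,0.1,0],[0,0,0.1,0],[0,0,0,0]]]'
```

```text
clock: 9.1
eef_pos: [637.7, 177.1, 172.8]
tool_rot: [3.142, 0.001, -3.088]
force: [-9.6, -2.6, 20.3]
width: 25.4
gripper_force: 63.1
clock: 9.35
eef_pos: [634.3, 176.9, 168.1]
tool_rot: [-3.141, -0.006, -3.088]
force: [-18.4, -3.5, 29.0]
width: 25.5
gripper_force: 64.0
```

```bash
python3 -m crank '[[[0,0,0.1,0],[0,0,0.1,0],[0,0,0,0]]]'
python3 look.py w2
```

```text
clock: 9.6
eef_pos: [631.3, 176.8, 162.6]
tool_rot: [-3.14, -0.013, -3.088]
force: [-24.9, -4.8, 31.7]
width: 25.5
gripper_force: 64.4
9.6 [631.26745002 176.81647548 162.62121012] [-3.14030953 -0.01251339 -3.08772585] [-0.28964348  0.71539721 -0.04346729  1.55312512  0.03410647  0.88623272
  1.28029575]
[  291   149    69   210 12858] ((325.0, 253.5), (209.0, 68.0), 90.0)
[291. 149.] [584.2 150.3  85. ] [588.  146.9  52. ]
[359. 149.] [581.7 198.2  85. ] [585.1 201.9  52. ]
[359. 358.] [760.5 213.3  85. ] [790.6 219.3  52. ]
[291. 358.] [763.7 154.4  85. ] [794.3 151.7  52. ]
rest_floor {'position': [54.8, 621.1], 'confidence': 0.55} [495.2 431.4   6. ]
scraper {'position': [236.5, 324.2], 'confidence': 0.66} [681.5 178.7   6. ]
scraper {'position': [210.1, 410.5], 'confidence': 0.28} [648.1 264.5   6. ]
```

View pics/w2.png

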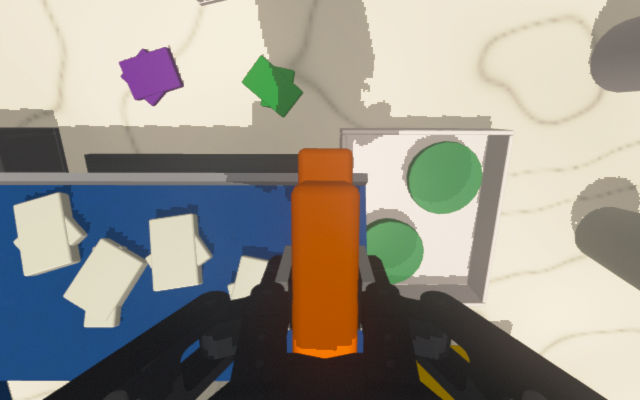

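The wrist view shows the scraper's downhill end (row 150) still overhanging the lip (row 178), because the tool was pushed about 6 mm downhill. I'll lift slightly, shift uphill and press again.

```bash
python3 -m crank '[[[0,0,-0.6,0],[-0.5,0,0,0],[0,0,0,0]]]'
python3 -m crank '[[[0,0,0.3,0],[0,0,0.2,0],[0,0,0.1,0],[0,0,0,0]]]'
python3 -m crank '[[[0,0,0.1,0],[0,0,0.1,0],[0,0,0,0]]]'
```

```text
clock: 10.0
eef_pos: [653.3, 178.0, 175.2]
tool_rot: [3.141, 0.005, -3.088]
force: [1.8, -0.1, -2.5]
width: 25.4
gripper_force: 60.1
clock: 10.33
eef_pos: [645.3, 177.5, 159.1]
tool_rot: [-3.14, -0.01, -3.088]
force: [-14.1, -2.7, 13.5]
width: 25.3
gripper_force: 62.3
clock: 10.58
eef_pos: [643.5, 177.3, 154.3]
tool_rot: [-3.14, -0.014, -3.088]
force: [-18.9, -3.3, 16.7]
width: 25.1
gripper_force: 62.6
```

```bash
python3 look.py w3
```

```text
10.5833 [643.47970356 177.32414645 154.28092494] [-3.13991517 -0.01408825 -3.08780497] [-0.28551549  0.74210573 -0.0429355   1.52095386  0.03460626  0.89332909
  1.28533575]
[  291   158    68   200 12755] ((324.4999694824219, 257.4999694824219), (66.99998474121094, 198.99996948242188), 0.0)
[290.99997 356.99994] [766.9 155.6  85. ] [797.3 152.9  52. ]
[290.99997 157.99998] [601.5 151.7  85. ] [606.2 148.4  52. ]
[357.99997 158.     ] [599.1 197.6  85. ] [603.3 201.3  52. ]
[357.99997 356.99994] [763.9 211.3  85. ] [793.8 217.2  52. ]
rest_floor {'position': [212.6, 208.5], 'confidence': 0.26} [670.9  63.6   6. ]
scraper {'position': [260.8, 326.2], 'confidence': 0.8} [716.8 182.5   6. ]
```

View pics/w3.png

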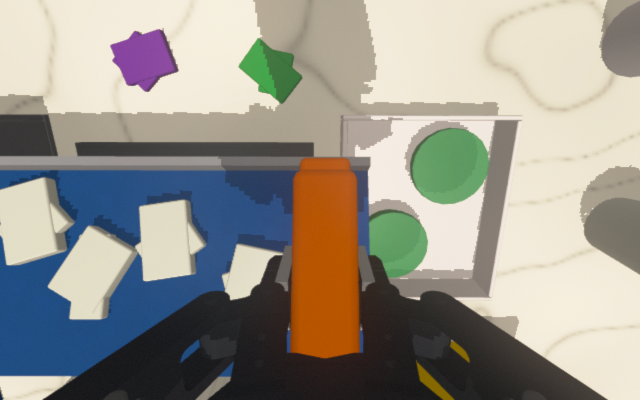

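```bash
cat > tilt.py <<'E'
from h import *
from scipy.optimize import least_squares
def fit(d,rows,y,yaw=.054):
    # rows: grip-low-top, body-low-top, grip-high-top ; returns edge-centre x,z, tilt
    u=np.array([np.cos(yaw),np.sin(yaw)])
    def P(p,a,b):
        x,z,t=p;r=a*np.cos(t)-b*np.sin(t);return np.array([x+r*u[0],y+r*u[1],z+a*np.sin(t)+b*np.cos(t)])
    f=lambda p:[proj(d,P(p,a,b))[0]-r for (a,b),r in zip([(-40,85),(-55,52),(40,85)],rows)]
    s=least_squares(f,[660,120,.3]);p=s.x
    print("edge centre x,z",p[:2].round(1),"tilt deg",np.degrees(p[2]).round(1),"res",s.fun.round(1))
    for a in(-55,0,55):
        q=P(p,a,0);lx=(q[0]-672)*.9985+(q[1]-54.8)*.054;print(a,q.round(1),"local x",lx.round(1),"gap",round(q[2]-117.5-.466*lx,1))
E
python3 - <<'E'
from tilt import *
d=ctrl.get_image("wrist");fit(d,(171,158,354),177)
for z in(102,):
  print([atz(d,(157,c),z) for c in(20,368)])
E
```

```text
edge centre x,z [666.3  93.9] tilt deg 22.8 res [0. 0. 0.]
-55 [615.6 174.3  72.6] local x -49.8 gap -21.7
0 [666.3 177.   93.9] local x 0.9 gap -24.0
55 [716.9 179.7 115.2] local x 51.6 gap -26.3
[array([607.6, -17. , 102. ]), array([595.9, 201.9, 102. ])]
```

The wrist view shows the scraper now tilted about 23–25°, with its lower end inside the lip (row 158). The chips are to its left. Now the sweep.

```bash
python3 -m crank '[[[0,-0.1,0,0],[0,-0.2,0,0],[0,-0.2,0,0],[0,-0.2,0,0],[0,-0.2,0,0],[0,-0.2,0,0],[0,-0.2,0,0],[0,-0.2,0,0],[0,-0.2,0,0],[0,-0.2,0,0],[0,-0.2,0,0],[0,-0.2,0,0]]]'
```

```text
clock: 11.78
eef_pos: [650.1, 130.4, 156.2]
tool_rot: [3.129, -0.004, -3.082]
force: [-9.5, 11.9, 18.8]
width: 25.4
gripper_force: 62.6
```

```bash
python3 -m crank '[[[0.06,-0.2,0.03,0],[0.06,-0.2,0.03,0],[0.06,-0.2,0.03,0],[0.06,-0.2,0.03,0],[0.06,-0.2,0.03,0],[0,-0.2,0,0],[0,-0.2,0,0],[0,-0.2,0,0],[0,-0.2,0,0],[0,-0.2,0,0],[0,-0.2,0,0],[0,-0.2,0,0]]]'
python3 look.py w4
```

```text
clock: 12.78
eef_pos: [646.7, 71.8, 153.1]
tool_rot: [3.128, -0.002, -3.081]
force: [-12.0, 14.8, 22.3]
width: 25.8
gripper_force: 63.1
12.7833 [646.65132121  71.76125658 153.10601607] [ 3.12757284e+00 -2.41941886e-03 -3.08114159e+00] [-0.10838599  0.71507831 -0.06407368  1.58702941  0.03728378  0.84190692
  1.44956172]
[  291   157    68   201 12839] ((324.5, 257.0), (200.0, 67.0), 90.0)
[291. 157.] [604.6  47.2  85. ] [609.5  44.4  52. ]
[358. 157.] [602.   92.6  85. ] [606.5  96.9  52. ]
[358. 357.] [768.2 107.7  85. ] [798.7 114.4  52. ]
[291. 357.] [770.8  51.9  85. ] [801.7  49.9  52. ]
scraper {'position': [261.5, 321.2], 'confidence': 0.64} [722.5  74.7   6. ]
```

View pics/w4.png

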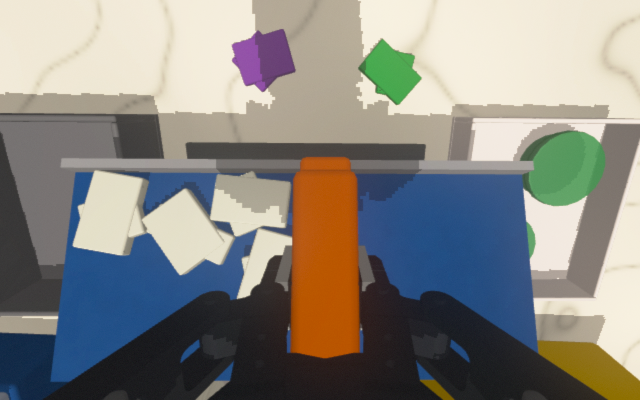

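All four chips are ahead of the blade: (110,212), (190,230), (250,203) and (265,262). Nothing is behind it, so I'll continue.

```bash
python3 -m crank '[[[0,-0.2,0,0],[0,-0.2,0,0],[0,-0.2,0,0],[0,-0.2,0,0],[0,-0.2,0,0],[0,-0.2,0,0],[0,-0.2,0,0],[0,-0.2,0,0],[0,-0.2,0,0],[0,-0.2,0,0],[0,-0.2,0,0],[0,-0.2,0,0]]]'
python3 -m crank '[[[0,-0.2,0,0],[0,-0.2,0,0],[0,-0.2,0,0],[0,-0.2,0,0],[0,-0.2,0,0],[0,-0.2,0,0],[0,-0.2,0,0],[0,-0.2,0,0],[0,-0.2,0,0],[0,-0.2,0,0],[0,-0.2,0,0],[0,-0.2,0,0]]]'
```

```text
clock: 13.93
eef_pos: [649.5, 12.1, 153.0]
tool_rot: [3.127, -0.004, -3.081]
force: [-13.7, 16.2, 24.6]
width: 25.4
gripper_force: 63.3
clock: 14.93
eef_pos: [652.7, -47.7, 153.1]
tool_rot: [3.127, -0.005, -3.081]
force: [-15.5, 15.6, 26.6]
width: 25.2
gripper_force: 63.6
```

```bash
python3 -m crank '[[[0,-0.2,0,0],[0,-0.2,0,0],[0,-0.2,0,0],[0,-0.2,0,0],[0,-0.2,0,0],[0,-0.2,0,0],[0,-0.2,0,0],[0,-0.2,0,0],[0,-0.2,0,0],[0,0,0,0]]]'
python3 look.py w5
```

```text
clock: 15.77
eef_pos: [655.5, -95.8, 152.9]
tool_rot: [3.13, -0.005, -3.083]
force: [-13.5, 12.6, 25.5]
width: 25.3
gripper_force: 63.7
15.7667 [655.51807474 -95.76178284 152.93019608] [ 3.12989959 -0.00494826 -3.08338571] [ 0.15230753  0.73403803 -0.07641798  1.54450811  0.05273703  0.87187073
  1.69023874]
[  291   157    69   201 12792] ((325.0, 257.0), (200.0, 68.0), 90.0)
[291. 157.] [ 613.2 -120.4   85. ] [ 618.1 -123.3   52. ]
[359. 157.] [610.7 -74.3  85. ] [615.1 -70.   52. ]
[359. 357.] [776.4 -59.5  85. ] [806.8 -52.8  52. ]
[291. 357.] [ 779.  -115.9   85. ] [ 809.8 -118.1   52. ]
scraper {'position': [260.3, 322.8], 'confidence': 0.88} [729.4 -91.8   6. ]
```

View pics/w5.png

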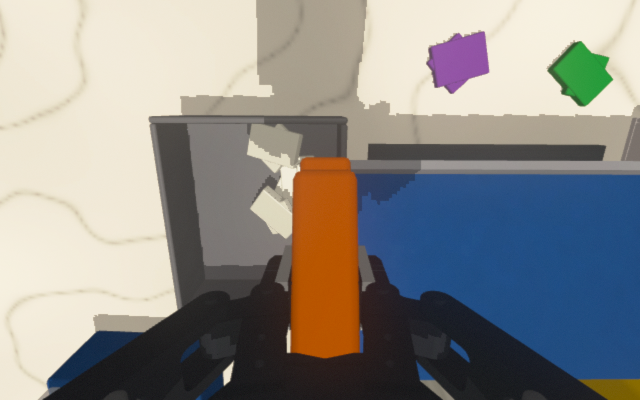

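The wrist view shows the board clear and chips in the tub at about (275,145) and (272,212), with one more partly hidden at (290,180). I'll lift and look for all four.

```bash
python3 -m crank '[[[0,0,-0.4,0],[0,0,-0.8,0],[0,0,-0.9,0],[0,0.9,-0.4,0],[0,0.9,0,0],[0,0.9,0,0],[0,0.8,0,0],[0,0.6,0,0],[0,0,0,0]]]'
python3 - <<'E'
from h import *
d=ctrl.get_image("wrist");cv2.imwrite("pics/w6.png",d["img"][:,:,::-1])
for c in("wrist","top"):
  if c=="top":d=ctrl.get_image(c);cv2.imwrite("pics/t6.png",d["img"][:,:,::-1])
  for p in ctrl.trace(c,"chip_1"):print(c,p["position"],round(p["confidence"],2),p["mask"].sum(),atz(d,p["position"],10))
E
```

```text
clock: 16.67
eef_pos: [652.0, 3.3, 211.7]
tool_rot: [3.138, -0.002, -3.082]
force: [-0.6, 1.7, -2.4]
width: 25.6
gripper_force: 60.1
wrist [192.8, 195.2] 0.89 877 [ 677.5 -143.    10. ]
wrist [73.5, 442.6] 0.83 1629 [535.1 118.8  10. ]
wrist [174.0, 203.6] 0.81 359 [ 655.  -132.2   10. ]
wrist [136.0, 190.1] 0.78 1302 [ 613.8 -144.6   10. ]
wrist [68.7, 340.1] 0.7 1698 [536.8  13.   10. ]
top [217.8, 282.7] 0.77 220 [534.4 122.4  10. ]
top [220.3, 322.1] 0.75 205 [530.3  13.4  10. ]
```

View pics/w6.png

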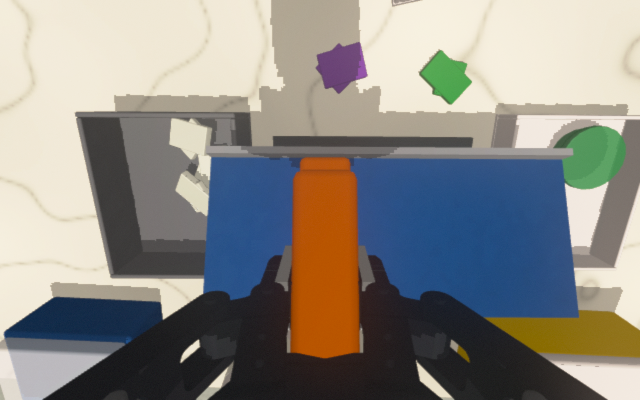

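The tub holds chips at (190,135), (203,174) and (195,193), and the visible board is clear. I'll move aside over open bench to verify with the other cameras and turn the tool.

```bash
python3 -m crank '[[[0.92,-0.45,0,0],[0.92,-0.45,0,0],[0.92,-0.45,0,0],[0.92,-0.45,0,0],[0.92,-0.45,0,0],[0.92,-0.45,0,0],[0.92,-0.45,0,0],[0.92,-0.45,0,0],[0.92,-0.45,0,0],[0,0,0,1],[0,0,0,1],[0,0,0,1]]]'
python3 -m crank '[[[0,0,0.8,1],[0,0,0.8,1],[0,0,0.8,1],[0,0,0.8,1],[0,0,0.8,1],[0,0,0.8,1],[0,0,0,1],[0,0,0,1],[0,0,0,1],[0,0,0,1],[0,0,0,1],[0,0,0,1]]]'
python3 -m crank '[[[0,0,0,1],[0,0,0,1],[0,0,0,0.33],[0,0,0,0]]]'
python3 - <<'E'
from h import *
ims=[]
for c,(a,b,e,f) in(("scene",(110,330,200,480)),("top",(100,300,180,440))):
  d=ctrl.get_image(c);ims.append(cv2.resize(d["img"][a:b,e:f,::-1],(400,300),interpolation=cv2.INTER_CUBIC))
  for p in ctrl.trace(c,"chip_1"):print(c,p["position"],round(p["confidence"],2),p["mask"].sum(),atz(d,p["position"],10))
d=ctrl.get_image("wrist");ims.append(cv2.resize(d["img"][:,:,::-1],(400,250)))
ims[2]=cv2.copyMakeBorder(ims[2],0,50,0,0,cv2.BORDER_CONSTANT)
cv2.imwrite("pics/m7.png",np.vstack([np.hstack(ims[:2]),np.hstack([ims[2],ims[2]*0])]))
E
```

```text
clock: 17.87
eef_pos: [451.1, -116.7, 213.0]
tool_rot: [-3.141, 0.001, 2.947]
force: [0.2, -0.1, -3.5]
width: 25.1
gripper_force: 60.2
clock: 18.87
eef_pos: [451.9, -116.2, 92.8]
tool_rot: [3.141, 0.001, 1.989]
force: [-0.3, -0.3, -2.6]
width: 25.2
gripper_force: 60.2
clock: 19.2
eef_pos: [451.8, -115.6, 92.7]
tool_rot: [3.141, 0.001, 1.808]
force: [-0.2, 0.8, -2.5]
width: 25.5
gripper_force: 60.2
scene [275.7, 311.5] 0.76 185 [ 674.4 -125.9   10. ]
scene [197.1, 322.0] 0.63 113 [539.9 129.9  10. ]
scene [268.4, 290.5] 0.61 193 [ 609.  -141.3   10. ]
scene [222.8, 298.1] 0.54 148 [533.4   2.8  10. ]
scene [265.7, 310.3] 0.48 132 [ 652.7 -100.9   10. ]
scene [224.4, 246.4] 0.26 455 [400.6 -94.3  10. ]
scene [198.5, 385.2] 0.24 93 [716.7 242.3  10. ]
top [216.8, 322.3] 0.77 221 [540.1  13.1  10. ]
top [192.9, 379.3] 0.67 183 [ 612.2 -145.7   10. ]
top [170.4, 377.7] 0.66 184 [ 677.1 -141.3   10. ]
top [219.2, 284.7] 0.59 201 [530.6 116.8  10. ]
```

View pics/m7.png

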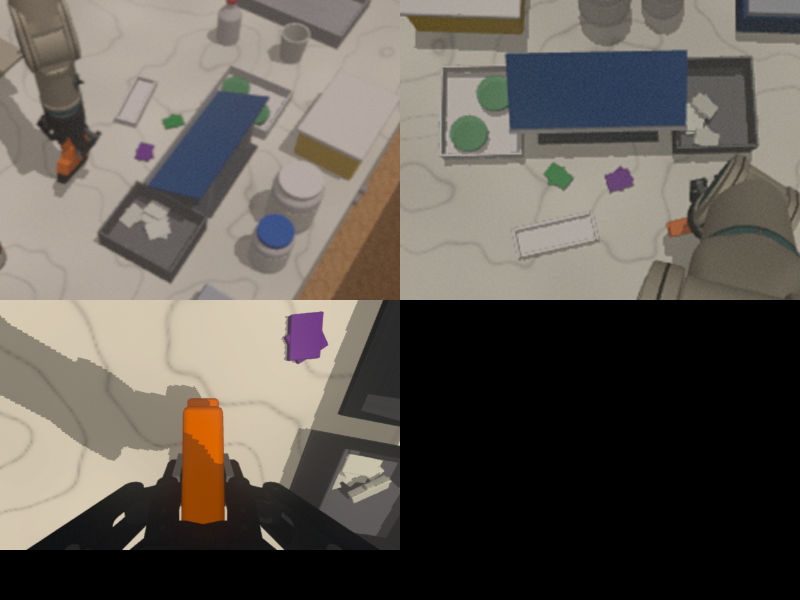

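All views show the board empty and the chips piled in the tub, with the look-alikes untouched. Next I'll level the scraper against the open bench.

```bash
python3 -m crank '[[[0,0,0.6,0],[0,0,0.6,0],[0,0,0.2,0],[0,0,0,0]]]'
python3 -m crank '[[[0,0,0.1,0],[0,0,0.1,0],[0,0,0.1,0],[0,0,0,0]]]'
```

```text
clock: 19.78
eef_pos: [453.6, -117.9, 58.6]
tool_rot: [3.137, 0.005, 1.807]
force: [-0.2, -5.8, 10.1]
width: 26.0
gripper_force: 61.7
clock: 20.12
eef_pos: [455.1, -123.5, 54.1]
tool_rot: [3.133, 0.013, 1.803]
force: [-4.1, -17.0, 38.2]
width: 25.4
gripper_force: 65.6
```

```bash
python3 -m crank '[[[0,0,0.05,0],[0,0,0.1,0],[0,0,0,0]]]'
```

```text
clock: 20.37
eef_pos: [456.3, -126.1, 51.2]
tool_rot: [3.13, 0.018, 1.8]
force: [-4.2, -21.1, 45.3]
width: 25.5
gripper_force: 66.2
```

```bash
python3 -m crank '[[[-0.4,0,0,0],[-0.4,0,0,0],[-0.3,0,0.04,0],[-0.3,0,0.04,0],[0,0,0,0]]]'
python3 - <<'E'
from h import *
d=ctrl.get_image("wrist");h=orange(d["img"])
n,l,st,ce=cv2.connectedComponentsWithStats(h);i=1+st[1:,4].argmax();print(st[i])
g=d["img"][140:200,325].astype(int);print([(140+k,*v) for k,v in enumerate(g[::2].tolist())] and [tuple([140+2*k]+v) for k,v in enumerate(g[::2].tolist())])
E
```

```text
clock: 20.78
eef_pos: [460.1, -149.5, 44.5]
tool_rot: [3.141, 0.0, 1.808]
force: [-1.0, -0.5, 8.7]
width: 25.2
gripper_force: 61.5
[  288   147    74   211 13371]
[(140, 139, 129, 113), (142, 139, 128, 113), (144, 140, 129, 114), (146, 131, 86, 57), (148, 181, 88, 31), (150, 198, 97, 28), (152, 216, 107, 24), (154, 218, 109, 21), (156, 219, 109, 21), (158, 219, 110, 21), (160, 219, 111, 23), (162, 219, 108, 17), (164, 219, 109, 15), (166, 218, 110, 17), (168, 218, 108, 12), (170, 161, 81, 26), (172, 151, 76, 26), (174, 153, 78, 28), (176, 152, 77, 25), (178, 151, 75, 21), (180, 146, 73, 21), (182, 115, 61, 28), (184, 114, 59, 25), (186, 114, 60, 25), (188, 117, 61, 26), (190, 121, 62, 26), (192, 155, 73, 10), (194, 180, 84, 2), (196, 189, 88, 0), (198, 200, 93, 0)]
```

```bash
cat > pred.py <<'E'
from h import *
def pred(d,s,edge,off=0,ths=(0,4,8,12,16,24)):
    p=s["eef_pos"];yaw=s["tool_rot"][2];u=np.array([np.cos(yaw),np.sin(yaw)]);a=22
    for th in ths:
        t=np.radians(th);h=edge+a;o=[]
        for x,z in((55,52),(40,85),(-40,85)):
            # pivot at p+a; low end is +tool x
            X=x-off;Z=z-h;r=X*np.cos(t)+Z*np.sin(t);w=-X*np.sin(t)+Z*np.cos(t)
            o.append(proj(d,[p[0]+r*u[0],p[1]+r*u[1],p[2]+a+w])[0])
        print(edge,th,np.round(o,0))
if __name__=="__main__":
    d=ctrl.get_image("wrist");s=ctrl.read_state()
    for e in(40,44):pred(d,s,e)
    h=orange(d["img"])[:,325];r=np.flatnonzero(h);print(r.min(),r.max())
    g=cv2.GaussianBlur(d["img"],(5,5),0)[:,325].astype(int);dg=np.abs(np.diff(g[:,0]));print([(k,dg[k]) for k in range(100,380) if dg[k]>8])
E
python3 pred.py
```

```text
40 0 [156. 216. 402.]
40 4 [157. 209. 405.]
40 8 [158. 203. 407.]
40 12 [160. 198. 409.]
40 16 [162. 193. 410.]
40 24 [168. 186. 411.]
44 0 [155. 212. 393.]
44 4 [156. 206. 396.]
44 8 [158. 201. 399.]
44 12 [161. 197. 401.]
44 16 [163. 193. 403.]
44 24 [170. 188. 405.]
147 357
[(134, np.int64(14)), (135, np.int64(20)), (136, np.int64(14)), (146, np.int64(14)), (147, np.int64(18)), (148, np.int64(14)), (149, np.int64(10)), (168, np.int64(12)), (169, np.int64(21)), (170, np.int64(19)), (171, np.int64(9)), (179, np.int64(9)), (180, np.int64(13)), (181, np.int64(9)), (190, np.int64(12)), (191, np.int64(16)), (192, np.int64(15)), (193, np.int64(10)), (236, np.int64(16)), (237, np.int64(21)), (238, np.int64(15)), (356, np.int64(21)), (357, np.int64(35)), (358, np.int64(29)), (359, np.int64(13))]
```

```bash
python3 -m crank '[[[-0.2,0,0.1,0],[-0.3,0,0.08,0],[-0.3,0,0.08,0],[-0.3,0,0.06,0],[0,0,0,0]]]'; python3 pred.py | tail -2
```

```text
clock: 21.3
eef_pos: [464.6, -167.9, 38.1]
tool_rot: [-3.14, -0.013, 1.813]
force: [-6.7, 17.6, 33.7]
width: 25.4
gripper_force: 64.5
139 357
[(130, np.int64(12)), (131, np.int64(24)), (132, np.int64(31)), (133, np.int64(31)), (134, np.int64(23)), (137, np.int64(18)), (138, np.int64(14)), (142, np.int64(14)), (143, np.int64(20)), (144, np.int64(18)), (145, np.int64(12)), (176, np.int64(9)), (177, np.int64(15)), (178, np.int64(25)), (179, np.int64(23)), (180, np.int64(11)), (198, np.int64(10)), (199, np.int64(11)), (200, np.int64(11)), (201, np.int64(11)), (241, np.int64(13)), (242, np.int64(23)), (243, np.int64(20)), (244, np.int64(10)), (356, np.int64(21)), (357, np.int64(34)), (358, np.int64(30)), (359, np.int64(13))]
```

```bash
python3 -m crank '[[[0,0,-0.6,0],[0,0,-1,0],[0,0,-1,0],[0,0,0,0]]]'
python3 - <<'E'
from h import *
for c in("top","scene"):
  d=ctrl.get_image(c)
  for t,z in(("rest_floor",6),("rest",0)):
    for p in ctrl.place_of(c,t)[:1]:print(c,t,p,atz(d,p["position"],z))
  for p in ctrl.trace(c,"rest")[:1]:
    m=p["mask"].astype(np.uint8);r=cv2.minAreaRect(cv2.findNonZero(m));b=cv2.boxPoints(r);print(r,m.sum())
    q=np.array([atz(d,v[::-1],20) for v in b]);print(q,q.mean(0))
E
```

```text
clock: 21.68
eef_pos: [468.9, -178.0, 104.4]
tool_rot: [3.136, 0.006, 1.808]
force: [1.0, -0.5, -2.9]
width: 25.6
gripper_force: 60.5
top rest_floor {'position': [255.2, 282.5], 'confidence': 0.6} [432.1 119.3   6. ]
top rest {'position': [164.0, 309.3], 'confidence': 0.68} [692.6  53.2   0. ]
((280.2882385253906, 255.70794677734375), (21.740859985351562, 56.00319290161133), 77.79953002929688) 1163
[[440.7 204.6  20. ]
 [476.2  58.2  20. ]
 [419.3  44.2  20. ]
 [384.6 189.5  20. ]] [430.2   124.125  20.   ]
scene rest_floor {'position': [182.5, 293.6], 'confidence': 0.64} [423.3 129.5   6. ]
scene rest {'position': [187.4, 293.4], 'confidence': 0.62} [432.2 115.6   0. ]
((295.080322265625, 183.77488708496094), (18.407712936401367, 40.525508880615234), 25.34617805480957) 711
[[426.6  39.4  20. ]
 [380.7 200.1  20. ]
 [449.4 203.2  20. ]
 [490.6  44.3  20. ]] [436.825 121.75   20.   ]
```

```bash
python3 -m crank '[[[0.96,0.11,0,0],[0.96,0.11,0,0],[0.96,0.11,0,0],[0.96,0.11,0,0],[0.96,0.11,0,0],[0.96,0.11,0,0],[0.96,0.11,0,0],[0.96,0.11,0,0],[0.96,0.11,0,0],[0.96,0.11,0,0],[0.96,0.11,0,0],[0.96,0.11,0,0]]]'
python3 -m crank '[[[0.38,0,0,0],[0,0,0,0],[0,0,0,0]]]'
python3 - <<'E'
from h import *
d=ctrl.get_image("wrist");cv2.imwrite("pics/w8.png",d["img"][:,:,::-1])
im=cv2.GaussianBlur(d["img"],(3,3),0).astype(int)
h=orange(d["img"]);n,l,st,ce=cv2.connectedComponentsWithStats(h);i=1+st[1:,4].argmax();print(st[i])
for r in(120,160,180,200):print(r,[(c,im[r,c].tolist()) for c in range(255,395,5)])
c=300
for c in(300,325,345):print("col",c,[(r,im[r,c].tolist()) for r in range(70,175,5)])
for t in("rest_floor","rest","scraper"):
  for p in ctrl.place_of("wrist",t)[:1]:print(t,p,atz(d,p["position"],6))
from pred import pred
pred(d,ctrl.read_state(),38,0,(0,3))
E
```

```text
clock: 23.08
eef_pos: [430.1, 113.5, 100.9]
tool_rot: [-3.141, 0.0, 1.809]
force: [-0.1, -0.0, -3.0]
width: 25.5
gripper_force: 60.3
clock: 23.33
eef_pos: [428.1, 121.2, 101.0]
tool_rot: [-3.141, 0.001, 1.81]
force: [0.1, 0.2, -3.4]
width: 25.3
gripper_force: 60.3
[  287   139    76   219 14531]
120 [(255, [200, 189, 166]), (260, [196, 184, 162]), (265, [185, 173, 153]), (270, [174, 164, 145]), (275, [179, 168, 149]), (280, [193, 182, 160]), (285, [176, 165, 146]), (290, [143, 133, 122]), (295, [210, 196, 183]), (300, [166, 155, 144]), (305, [212, 197, 184]), (310, [211, 197, 184]), (315, [213, 198, 185]), (320, [213, 198, 185]), (325, [214, 199, 186]), (330, [214, 199, 186]), (335, [214, 199, 186]), (340, [215, 199, 187]), (345, [215, 200, 187]), (350, [213, 198, 186]), (355, [143, 133, 124]), (360, [159, 147, 137]), (365, [208, 193, 180]), (370, [204, 191, 170]), (375, [204, 192, 170]), (380, [205, 193, 170]), (385, [206, 192, 170]), (390, [206, 193, 170])]
160 [(255, [135, 126, 112]), (260, [134, 125, 111]), (265, [134, 125, 111]), (270, [134, 125, 111]), (275, [134, 125, 111]), (
[... 2737 characters left out ...]
19, 106, 17]), (160, [219, 106, 15]), (165, [218, 105, 8]), (170, [218, 104, 3])]
col 345 [(70, [203, 192, 170]), (75, [204, 192, 170]), (80, [204, 192, 169]), (85, [203, 192, 170]), (90, [203, 191, 169]), (95, [204, 192, 170]), (100, [203, 191, 169]), (105, [186, 175, 155]), (110, [210, 195, 183]), (115, [177, 164, 153]), (120, [215, 200, 187]), (125, [215, 199, 186]), (130, [214, 199, 186]), (135, [212, 197, 184]), (140, [121, 71, 44]), (145, [177, 88, 33]), (150, [217, 107, 26]), (155, [218, 110, 23]), (160, [219, 109, 22]), (165, [219, 109, 21]), (170, [218, 109, 20])]
scraper {'position': [223.5, 322.6], 'confidence': 0.64} [429.9 105.9   6. ]
38 0 [160. 222. 409.]
38 3 [160. 216. 411.]
```

Run:
```python
from h import *
d=ctrl.get_image("wrist");s=ctrl.read_state();p=s["eef_pos"];y=s["tool_rot"][2]
ux=np.array([np.cos(y),np.sin(y)]);uy=np.array([np.sin(y),-np.cos(y)])
def loc(px,z):
    q=atz(d,px,z)[:2]-p[:2];return round(q@ux,1),round(q@uy,1)
print(p)
print("rest end outer",loc((107.5,329),22),"inner",loc((115,329),22),"L",loc((120,291),22),"R",loc((120,367),22),loc((180,367),22))
print("bodyend bottom",loc((140,325),85),"top",loc((147,325),115),"rubber",loc((135,325),63))
print("body cols",loc((160,295),115),loc((160,353.5),115))
```

```text
[428.45147738 120.27729549 101.32283891]
rest end outer (np.float64(74.8), np.float64(2.9)) inner (np.float64(69.9), np.float64(2.9)) L (np.float64(66.6), np.float64(-23.3)) R (np.float64(66.6), np.float64(29.1)) (np.float64(24.3), np.float64(30.8))
bodyend bottom (np.float64(58.9), np.float64(0.1)) top (np.float64(58.9), np.float64(0.1)) rubber (np.float64(59.7), np.float64(0.1))
body cols (np.float64(53.6), np.float64(-12.4)) (np.float64(53.5), np.float64(12.0))
```

```bash
python3 -m crank '[[[-0.08,0.12,0,0],[0,0,0.6,0],[0,0,0.7,0],[0,0,0.5,0],[0,0,0.2,0],[0,0,0.1,0],[0,0,0,0],[0,0,0,0]]]'
python3 -m crank '[[[0,0,0.08,0],[0,0,0.08,0],[0,0,0,0]]]'
```

```text
clock: 24.25
eef_pos: [432.0, 120.3, 49.2]
tool_rot: [3.141, 0.0, 1.808]
force: [0.9, -0.7, -2.7]
width: 25.6
gripper_force: 60.2
clock: 24.5
eef_pos: [431.7, 120.6, 44.9]
tool_rot: [3.141, -0.0, 1.809]
force: [-0.6, 0.2, -2.8]
width: 25.5
gripper_force: 60.2
```

```bash
python3 -m crank '[[[0,0,0.06,0],[0,0,0.06,0],[0,0,0,0]]]'
```

```text
clock: 24.75
eef_pos: [431.8, 120.5, 43.9]
tool_rot: [3.14, -0.002, 1.809]
force: [-4.2, -2.4, 25.6]
width: 25.2
gripper_force: 63.7
```

```bash
python3 -m crank '[[[0,0,-0.06,0],[0,0,0,0]]]'
python3 -m crank '[[[0,0,0,0],[0,0,0,0],[0,0,0,0],[0,0,0,0],[0,0,0,0],[0,0,0,0],[0,0,0,0],[0,0,0,0]]]' -1
python3 -m crank '[[[0,0,-0.3,0],[0,0,-0.6,0],[0,0,-0.9,0],[0,0,-0.9,0],[0,0,-0.9,0],[0,0,-0.9,0],[0,0,-0.9,0],[0,0,-0.9,0],[0,0,-0.4,0],[0,0,0,0]]]'
python3 look.py w9
python3 - <<'E'
from h import *
d=ctrl.get_image("wrist")
im=cv2.GaussianBlur(d["img"],(3,3),0).astype(int)
for c in(326,):print([(r,im[r,c].tolist()) for r in range(95,245,4)])
print([(c,im[190,c].tolist()) for c in range(295,360,3)])
for c in("scene","top"):
  d=ctrl.get_image(c)
  for p in ctrl.trace(c,"chip_1"):print(c,p["position"],round(p["confidence"],2),p["mask"].sum(),atz(d,p["position"],10))
E
```

```text
clock: 24.92
eef_pos: [432.0, 120.5, 43.9]
tool_rot: [3.14, -0.0, 1.809]
force: [-0.2, -1.5, 5.3]
width: 25.3
gripper_force: 61.1
clock: 25.58
eef_pos: [431.6, 120.4, 43.3]
tool_rot: [-3.142, -0.0, 1.809]
force: [-0.7, 0.8, 0.2]
width: 85.4
gripper_force: 0.0
clock: 26.42
eef_pos: [432.9, 120.8, 213.3]
tool_rot: [3.137, -0.001, 1.809]
force: [0.3, 0.2, 0.5]
width: 85.5
gripper_force: 0.0
26.4167 [432.86792649 120.82121479 213.33311277] [ 3.13665046e+00 -1.12478791e-03  1.80913264e+00] [-0.72933574  0.41653135  0.54531446  2.08792874 -0.32809566  0.71401893
  0.26625397]
[ 309  124   29  109 2977] ((323.0, 178.0), (108.0, 28.0), 90.0)
[309. 124.] [405.8 178.2  85. ] [404.7 176.5  52. ]
[337. 124.] [428.8 183.8  85. ] [430.5 182.8  52. ]
[337. 232.] [453.1  88.6  85. ] [457.8  76.   52. ]
[309. 232.] [427.6  82.5  85. ] [429.1  69.1  52. ]
scraper {'position': [171.1, 325.4], 'confidence': 0.89} [432.9 127.7   6. ]
[(95, [197, 185, 163]), (99, [196, 184, 163]), (103, [196, 184, 163]), (107, [180, 167, 156]), (111, [177, 165, 153]), (115, [206, 192, 179]), (119, [206, 192, 180]), (123, 
[... 1065 characters left out ...]
3, [136, 124, 116]), (346, [167, 154, 144]), (349, [188, 174, 161]), (352, [202, 188, 166]), (355, [204, 191, 168]), (358, [204, 191, 168])]
scene [277.3, 310.9] 0.75 211 [ 675.9 -131.2   10. ]
scene [222.3, 299.1] 0.73 133 [535.    6.1  10. ]
scene [197.6, 320.5] 0.68 129 [536.9 125.4  10. ]
scene [267.3, 290.5] 0.5 183 [ 606.9 -138.3   10. ]
scene [265.2, 309.8] 0.48 173 [ 650.5 -100.4   10. ]
scene [267.6, 302.5] 0.41 43 [ 637.1 -119.1   10. ]
top [219.6, 324.9] 0.76 185 [532.5   5.7  10. ]
top [177.7, 376.7] 0.63 68 [ 655.8 -138.5   10. ]
top [176.9, 368.4] 0.58 101 [ 657.4 -114.9   10. ]
top [189.9, 376.3] 0.57 148 [ 620.5 -137.3   10. ]
top [169.5, 375.0] 0.5 204 [ 679.5 -133.6   10. ]
```

```bash
python3 -c "
from cell import ctrl
print(ctrl.finish_job())"
```

```text
the job is handed in; nothing more can be done
None
```

The job is handed in at about 27 s: all four chips are in the tub, the scraper is back in its rest rubber edge down, and nothing else was moved on purpose; the hand-in gave no verdict.

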